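# Push the parts box up onto the tilted stand until it catches

## Robot

A 6-joint arm with a two-finger parallel gripper is mounted at the origin on a cart in front of the work surface, level with it; the furniture and walls round the work are solid. World frame = base frame: x ahead of the robot, y to its left, z up, the work surface at z = 0. Lengths are in mm, angles in degrees, forces in N, time in s.
With the tool pointing down it reaches from about 350 to 850 mm from the base axis. Payload 8.1 kg.
Tool frame: the origin (TCP) lies on the centre line of the jaws, within the pads' length; the fingertips stand 19 mm ahead of it and the grasp point (between the pads) is the TCP; z points along the fingers, y is the direction in which the jaws open and shut (so a half turn about z gives the same grasp; the last joint's range is limited). The gripper opens to 85 mm and grips with 20 to 120 N. Pads are 22 mm wide; open, the fingers measure 114 mm over their backs; the gripper's body (76 mm by 85 mm) begins 54 mm behind the grasp point. The pads swing forward as they close: fully open they stand 13 mm farther back than shut.
Start: joints at [58.247, 7.471, 85.268, -0, 87.261, -4.893], TCP at [271.07, 535.282, 250.292] pointing down, gripper open.
Joint ranges: [-169.43, 169.43], [-51.17, 129.36], [1.28, 143.12], [-76.62, 256.62], [0, 156.53], [-152.29, 152.29]. Speed limits (degrees/s): [136.94, 136.94, 159.86, 180, 180, 180].

## Interface

Orientations are given as [roll, pitch, yaw] about the fixed x, y, z axes, in that order (R = Rz(yaw) Ry(pitch) Rx(roll)).
In Python, from bench import r, viewer gives the robot as it stands.
- The arm moves only by the tool carry_out, never from a script. Its argument "commands" is a list that holds one entry, the list of rows, each a list of 7 numbers: the finger opening in mm, from 0 to 85.4, then the shift along the tool's x, y, z in mm, then the turn, a rotation vector about the tool's x, y, z in degrees. A call has 1 to 5 rows; each row is the pose to reach, as a shift and turn from the pose commanded when the call began, along the tool's axes at that moment; what a row does not reach only later rows make up. A row lasts 1/8 s, in which the tool goes at most 62.5 mm and 10.7 degrees, less where a joint would pass 70% of its speed; a pose out of reach is approached as far as the arm can. A call with a gripper value outside its range is refused whole. The fingers move at their own pace and stop on an object; "grip_force" is the grip in N (left out, the last holds). Time passes only in rows, so rows that repeat a pose let the fingers close. It gives the time, the measured TCP pose, the force and the opening at its end, in the units of the state.
- r.sense(): the state, without advancing time (a new reading comes with each control period).
- viewer.snapshot(name): name is "side" or "top"; returns the picture (400x640x3 uint8, red, green, blue); there is no depth.
- viewer.calibration(name): a dict with "camera_matrix" (3x3 intrinsics, pixels), "rvec" (rotation vector, rad) and "tvec" (3), from world to camera coordinates, as OpenCV has them. Camera axes: x right, y down, z forward; pixel columns grow to the right and rows downward; lengths in mm; the calibration is good to about 2 mm. A picture is of the moment at which its call begins. calibration takes no time and is no camera call.
- r.hand_in(): hands the job in, once; it reports no verdict.
The state is a dict: "time": time; "joint_pos": joint angles; "qd": joint speeds; "joint_efforts": joint torques, N m; "tool_pos": TCP position; "tcp_rot": TCP orientation; "ft_force": force on the tool from outside, world axes, zero at the start; "wrist_torque": the same for the moment, N m; "finger_gap": finger opening in mm.
Only numpy, scipy, OpenCV 4.12 (cv2) and the standard library are available. Lean on these libraries where they do the work, as an engineer would, in place of code of your own. Each camera call takes 0.05 s, during which the arm holds its last target. There are 200 camera calls.

## Task

Pick up the clear two-cell parts box and set it down on the flat landing at the foot of the tilted stand, lengthways in line with the rails. Then push it up the slope, keeping it on the slope, over the blue lip until its rear edge has dropped behind the lip, and leave it resting there. Be gentle: never press the box against the blue end stop with more than 15 N, and leave the other things on the table where they are.

Things in the scene. Friction and masses are not known exactly. Their poses are not given: they have to be found in the camera images.
- parts_box: clear open-topped two-cell plastic box of gilt findings, 90 x 59 x 24 mm (x long, y wide, z high), 0.15 to 0.33 kg; origin at the centre of its underside, z up. Grip it across its 59 mm width, or on its walls' outside anywhere up to 24 mm high; either end may go first up the stand.
- stand: fixed plywood stand, 360 x 104 mm; origin on its centre line at the table, 175 mm from its low end, x horizontal and pointing uphill. From x = -175 to -75 mm a flat landing, top 6 mm above the table; then a 14 degree (0.244 rad) slope up to x = +185 mm. On the slope is a blue stop frame with lip and end stop, clamped at a place that differs every time and is not measured (see slope_foot).
- landing (a point): middle of the flat landing on its upper face, at x = -125 mm, y = 0, z = 6 mm of the stand: where the middle of the box's underside is to be set down, box lengthways along the stand's x
- slope_foot (a point): on the upper face at the foot of the slope (x -75, y 0, z 6 mm of the stand), axes turned with the slope: x up along it, z square off it. The blue lip is a wedge 4 mm high, 29 mm long, which the box rides up; its upright face, uphill, is anywhere from 110 to 160 mm along x. The end stop, 18 mm high, is 94 mm uphill of that face: 4 mm of play for the box. Box seated: its underside lies on the slope.
- rail_mouth (a point): between the mouths of the two aluminium rails, on the landing, at x = -92 mm of the stand. From here two guides narrow from 79 to 67 mm apart, then rails 67 mm apart inside and 12 mm high run up both sides of the slope. The landing has no rails elsewhere.
- slope_top (a point): upper end of the slope, 268 mm up from slope_foot. Pushing the box up takes 1 to 5 N, over the lip up to about 8 N; at the rigid end stop force rises steeply. The box does not slide back by itself. After its rear has passed the lip it may hang by friction on what pushes it, and drops only when the push is eased off by some mm.
- spool: bystander: spool of thread, 51 x 51 x 47 mm, standing; origin at the centre of its underside
- tin: bystander: round aluminium tin with window lid, 75 x 75 x 22 mm; origin at the centre of its underside
- black_spool: bystander: black empty spool, 86 x 86 x 37 mm; origin at the centre of its underside
Not all that is in view belongs to the job. Leave any pink or turquoise look-alike of the parts_box alone.

How it is judged (in metres and radians):
On the way:
1. the box stands on the landing, its middle within 30 mm of the landing's, lengthways (within 0.25 rad), its underside less than 4 mm above the landing (horizontal distance between parts_box and landing below 0.03 m and angle between the x axis of parts_box and the x axis of stand, either way round below 0.25 rad and z of parts_box in the frame of stand below 0.01 m), for 0.2 s.
At the end, for the whole second after the job is handed in: the box lies flat on the slope (within 2 mm and 0.025 rad), lengthways, at rest, with its middle 145 to 215 mm up the slope from its foot: that is, wholly uphill of the lip, its rear edge down behind it (x of parts_box in the frame of slope_foot between 0.145 and 0.215 m and z of parts_box in the frame of slope_foot below 0.002 m and angle between the z axis of parts_box and the z axis of slope_foot, either way round below 0.025 rad and angle between the x axis of parts_box and the x axis of stand, either way round below 0.3 rad and linear speed of parts_box below 0.01 m/s); the robot touches nothing.
It fails at once if the box is lifted more than 18 mm off the slope while over it, that is carried instead of pushed (x of parts_box in the frame of slope_foot between 0.05 and 0.3 m and z of parts_box in the frame of slope_foot between 0.018 and 0.12 m and not (y of parts_box in the frame of slope_foot above 0.05 m) and y of parts_box in the frame of slope_foot above -0.05 m).
It fails at once if the box is pressed against the blue end stop with more than 15 N (contact force between parts_box and stop_frame_c2 above 15 N).
It fails at once if a bystander is moved more than 25 mm (distance of any of spool, tin, black_spool from where it was at the start of the episode above 0.025 m).
It also fails if it takes over 64 s, if anything falls off the work surface, if the arm or the gripper's body presses on something with over 40 N, if the wrist force passes 120 N, or if a joint passes its speed limit or range.

## Working session

There is one attempt and no reset: what is moved stays moved. The work goes in short steps, Python scripts to look and compute and a tool call to move; the robot and the scene stay as the last step left them, time stands still between calls to the robot, and variables do not carry over. Pictures are saved under pics/ and viewed, about 8 in all and at most 12, crops included, and the job is handed in when it is done.

Besides the shell and the picture viewer there is one more tool, called after "Call:" by a JSON object that holds its "name" and its "arguments". carry_out: Moves the arm, as the interface text tells. Its arguments: {"type":"object","properties":{"commands":{"type":"array","items":{"type":"array","items":{"type":"array","items":{"type":"number"}}}},"grip_force":{"type":"number"}},"required":["commands"]}

```bash
mkdir -p pics; cat > h.py <<'E'
import numpy as np, cv2
from bench import r, viewer
from scipy.spatial.transform import Rotation as Ro
def snap(n,f):
    im=viewer.snapshot(n); cv2.imwrite('pics/'+f,im[:,:,::-1]); return im
def cal(n):
    c=viewer.calibration(n); K=np.array(c['camera_matrix'],float); R=cv2.Rodrigues(np.array(c['rvec'],float))[0]; t=np.array(c['tvec'],float).ravel(); return K,R,t
def ray(n,uv,z):
    K,R,t=cal(n); C=-R.T@t; d=R.T@np.linalg.solve(K,[uv[0],uv[1],1]); return C+d*(z-C[2])/d[2]
def proj(n,p):
    K,R,t=cal(n); q=K@(R@np.array(p,float)+t); return q[:2]/q[2]
E
python3 - <<'E'
from h import *
for n in('top','side'):
    snap(n,n+'1.png'); K,R,t=cal(n); print(n,-R.T@t,K[0,0],R[2])
print(r.sense())
E
```

```text
top [ 364.43916372   19.01600828 1582.76598353] 483.34679097287426 [ 0.11930554  0.02223482 -0.99260858]
side [ 149.50866722 -878.50460635  616.28538463] 441.85322963624003 [ 0.35625806  0.80585947 -0.47293838]
{'time': 0.1, 'joint_pos': array([ 5.82489552e+01,  7.51242068e+00,  8.53214593e+01, -4.25181384e-04,
        8.72624499e+01, -4.89560458e+00]), 'qd': array([ 0.05896345, -0.12230293, -0.07705999, -0.09671474,  0.10146373,
       -0.02431664]), 'joint_efforts': array([ 1.61421343e-03, -5.70948887e+01, -5.01945162e+01, -1.46447032e-04,
        8.06905300e-03,  3.19257265e-05]), 'tool_pos': array([270.80929682, 534.89620745, 249.34736422]), 'tcp_rot': array([-1.79903985e+02, -7.79772346e-03,  1.53144574e+02]), 'ft_force': array([0.24450124, 0.13041093, 0.11817986]), 'wrist_torque': array([-0.0011685 ,  0.05599308, -0.02976777]), 'finger_gap': 85.53107654334543}
```

View pics/top1.png

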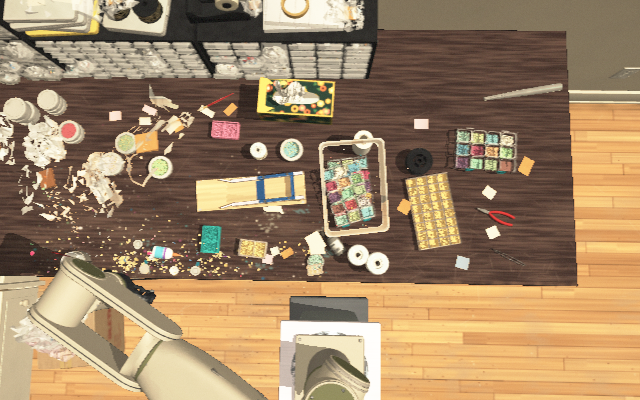

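View pics/side1.png

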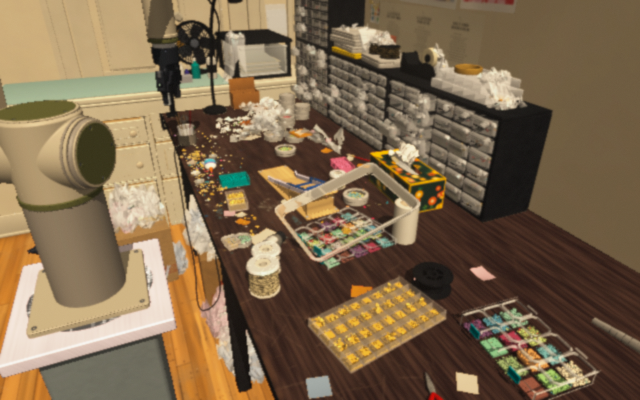

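The candidates are the gilt clear box (252,249), the turquoise look-alike (211,239), the pink look-alike (225,129) and the big gilt tray (433,212), which is too large. I choose (252,249) and check it in a crop.

```bash
python3 - <<'E'
from h import *
im=cv2.imread('pics/top1.png')
cv2.imwrite('pics/c1.png',cv2.resize(im[165:270,185:325],None,fx=5.7,fy=5.7,interpolation=cv2.INTER_CUBIC))
for uv,z in [((252,249),20),((197,195),6),((305,190),60),((211,239),20)]: print(uv,ray('top',uv,z).round())
E
```

```text
(252, 249) [375. 257.  20.]
(197, 195) [549. 447.   6.]
(305, 190) [564.  88.  60.]
(211, 239) [405. 391.  20.]
```

View pics/c1.png

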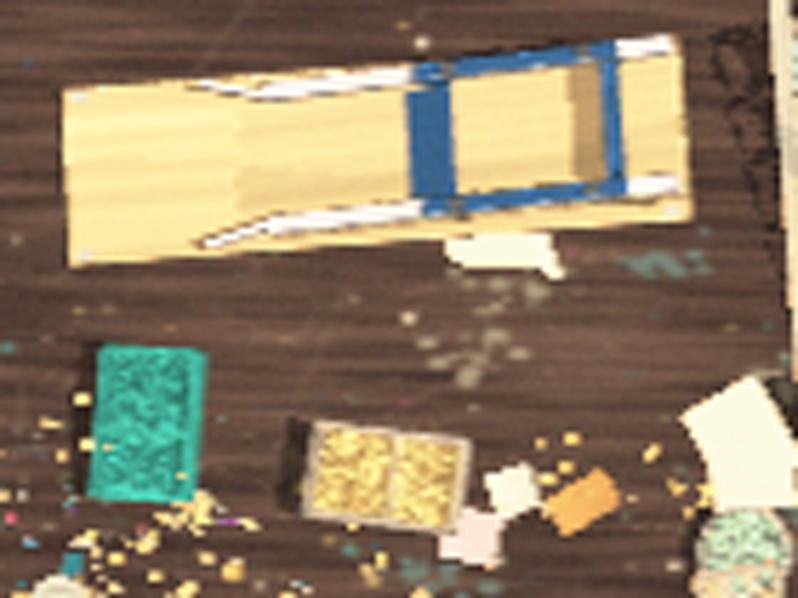

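The crop shows the two-cell gilt box, with rim corners at about (310,420), (470,438), (462,530) and (300,515) in the crop. The stand's low end is at the left and the blue lip is at crop x≈408–452.

```bash
cat >> h.py <<'E'
def cr(p): return ((p[0]+.5)/5.7-.5+185,(p[1]+.5)/5.7-.5+165)
E
python3 - <<'E'
from h import *
B=[ray('top',cr(p),24)[:2] for p in[(310,420),(470,438),(462,530),(300,515)]]
B=np.array(B);print('box',B.mean(0),np.linalg.norm(B-np.roll(B,-1,0),axis=1),np.degrees(np.arctan2(*((B[1]+B[2]-B[0]-B[3])[::-1]))))
lo=[ray('top',cr(p),6)[:2] for p in[(63,90),(70,266)]]; hi=[ray('top',cr(p),70.8)[:2] for p in[(682,35),(692,220)]]
lo,hi=np.array(lo),np.array(hi);print(lo,hi)
a,b=lo.mean(0),hi.mean(0);u=(b-a)/np.linalg.norm(b-a);print('len',np.linalg.norm(b-a),'ang',np.degrees(np.arctan2(u[1],u[0])),'u',u)
print('perp low edge ang',np.degrees(np.arctan2(*(lo[0]-lo[1])[::-1])))
O=(a+b)/2-5*u; print('origin',O,'landing',O-125*u,'foot',O-75*u)
# lip upright face: on slope at s, height
from scipy.optimize import brentq
def f(s,p):
    z=6+s*np.sin(.244)+4*np.cos(.244); return (ray('top',cr(p),z)[:2]-(O-75*u))@u - s*np.cos(.244)+4*np.sin(.244)
for p in[(452,130),(408,150)]: print('s',brentq(f,50,250,args=(p,)))
E
```

```text
box [378.35424421 255.50539519] [91.42044836 51.67568959 91.98206256 53.54873516] -94.754614082736
[[598.03693092 453.92691721]
 [495.45488009 444.90430371]] [[624.66823185  91.23083194]
 [521.26490575  83.50661953]]
len 362.9951376049633 ang -85.85767758768026 u [ 0.0722342 -0.9973877]
perp low edge ang 5.0265201835578415
origin [559.49506615 273.37910659] landing [550.46579118 398.05256885] foot [554.07750117 348.18318395]
s 132.4540382081797
s 105.37963135472532
```

```bash
cat >> h.py <<'E'
def to(pos,head,tilt=0,up=None):
    """move numbers to TCP pos, tool y heading (deg); tool z down, optionally tilted about tool y"""
    s=r.sense(); R0=Ro.from_euler('xyz',s['tcp_rot'],degrees=True)
    h=np.radians(head); y=np.array([np.cos(h),np.sin(h),0]); z=np.array([0,0,-1.]); x=np.cross(y,z)
    R1=Ro.from_matrix(np.c_[x,y,z])*Ro.from_euler('y',tilt,degrees=True)
    print('t',round(s['time'],2),'pos',s['tool_pos'].round(1),'rpy',s['tcp_rot'].round(1),'F',s['ft_force'].round(1),'gap',round(s['finger_gap'],1))
    print('shift',R0.inv().apply(np.array(pos,float)-s['tool_pos']).round(1),'turn',(R0.inv()*R1).as_rotvec(degrees=True).round(1))
E
python3 -c "
from h import *
to([378,256,120],-4.75)"
```

```text
t 0.1 pos [270.8 534.9 249.3] rpy [-179.9   -0.   153.1] F [0.2 0.1 0.1] gap 85.5
shift [-221.6 -200.2  129.7] turn [-0.1  0.1 67.9]
```

Call:
{"name": "carry_out", "arguments": {"commands": [[[85, -40, -36, 23, 0, 0, 10.5], [85, -80, -72, 47, 0, 0, 21], [85, -120, -108, 70, 0, 0, 31.5], [85, -160, -144, 94, 0, 0, 42], [85, -200, -180, 117, 0, 0, 52.5]]]}}

```text
time: 0.72
tool_pos: [368.2, 282.6, 132.2]
tcp_rot: [-180.0, 0.0, 100.3]
ft_force: [1.3, 0.8, 0.3]
finger_gap: 85.0
```

```bash
python3 -c "
from h import *
to([378,256,110],-4.75)"
```

```text
t 0.72 pos [368.2 282.6 132.2] rpy [-180.     0.   100.3] F [1.3 0.8 0.3] gap 85.0
shift [-27.9   4.9  22.2] turn [-0.   0.  15.1]
```

Call:
{"name": "carry_out", "arguments": {"commands": [[[85, -28, 5, 22, 0, 0, 10], [85, -28, 5, 22, 0, 0, 15], [85, -28, 5, 22, 0, 0, 15]]]}}

```text
time: 1.1
tool_pos: [378.0, 257.2, 110.8]
tcp_rot: [-179.9, 0.0, 85.6]
ft_force: [0.2, 0.3, 0.8]
finger_gap: 85.0
```

```bash
python3 - <<'E'
from h import *
to([378,256,20],-4.75)
im=snap('side','s2.png'); u,v=proj('side',[378,256,20]).astype(int); print(u,v)
im2=snap('top','t2.png');
a=cv2.resize(im[v-60:v+40,u-50:u+50],(400,400),interpolation=cv2.INTER_CUBIC);u,v=proj('top',[378,256,20]).astype(int); print(u,v)
b=cv2.resize(im2[v-40:v+40,u-40:u+40],(400,400),interpolation=cv2.INTER_CUBIC)
cv2.imwrite('pics/c2.png',np.hstack([a,b])[:,:,::-1])
E
```

```text
t 1.1 pos [378.  257.2 110.8] rpy [-179.9    0.    85.6] F [0.2 0.3 0.8] gap 85.0
shift [-1.2  0.2 90.8] turn [-0.1  0.   0.4]
235 198
252 248
```

View pics/c2.png

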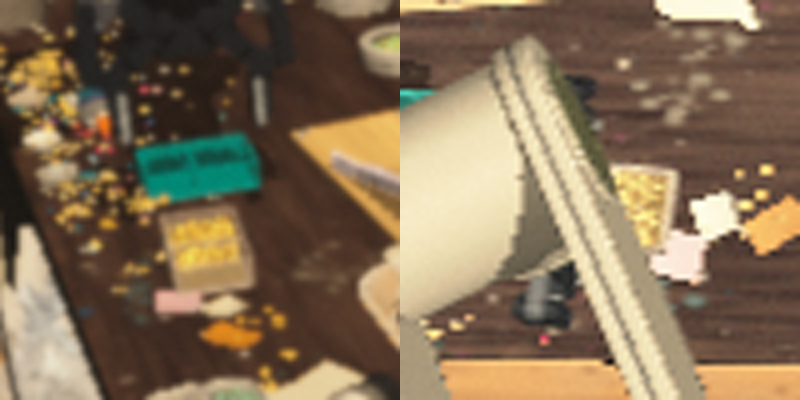

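The gripper's jaws (side crop x≈125–262) straddle the box (165–245), so I descend.

Call:
{"name": "carry_out", "arguments": {"commands": [[[85, -1, 0, 40, 0, 0, 0], [85, -1, 0, 70, 0, 0, 0], [85, -1, 0, 86, 0, 0, 0], [85, -1, 0, 90, 0, 0, 0], [85, -1, 0, 90, 0, 0, 0]]]}}

```text
time: 1.82
tool_pos: [378.7, 257.2, 22.1]
tcp_rot: [180.0, -0.0, 85.7]
ft_force: [0.4, -0.5, 0.2]
finger_gap: 85.4
```

Call:
{"name": "carry_out", "arguments": {"commands": [[[40, 0, 0, 0, 0, 0, 0], [40, 0, 0, 0, 0, 0, 0], [40, 0, 0, 0, 0, 0, 0], [40, 0, 0, 0, 0, 0, 0], [40, 0, 0, 0, 0, 0, 0]]], "grip_force": 30}}

```text
time: 2.45
tool_pos: [379.0, 257.2, 22.5]
tcp_rot: [179.9, -0.1, 85.6]
ft_force: [-1.9, -0.4, 5.7]
finger_gap: 53.6
```

Call:
{"name": "carry_out", "arguments": {"commands": [[[40, 0, 0, 0, 0, 0, 0], [40, 0, 0, 0, 0, 0, 0]]]}}

```text
time: 2.7
tool_pos: [378.9, 257.2, 22.5]
tcp_rot: [179.9, -0.1, 85.6]
ft_force: [-2.0, 1.0, 5.3]
finger_gap: 53.5
```

Call:
{"name": "carry_out", "arguments": {"commands": [[[40, 0, 0, -10, 0, 0, 0], [40, 0, 0, -30, 0, 0, 0], [40, 0, 0, -60, 0, 0, 0], [40, 0, 0, -80, 0, 0, 0], [40, 0, 0, -80, 0, 0, 0]]]}}

```text
time: 3.32
tool_pos: [379.5, 257.4, 103.5]
tcp_rot: [179.8, -0.1, 85.6]
ft_force: [0.1, -0.2, -2.1]
finger_gap: 53.5
```

```bash
python3 - <<'E'
from h import *
to([550.5,398,110],4.14)
im=snap('side','s3.png'); u,v=proj('side',[378,256,80]).astype(int); print(u,v)
cv2.imwrite('pics/c3.png',cv2.resize(im[v-50:v+50,u-60:u+60],(600,500),interpolation=cv2.INTER_CUBIC)[:,:,::-1])
E
```

```text
t 3.33 pos [379.5 257.4 103.5] rpy [ 1.798e+02 -1.000e-01  8.560e+01] F [ 0.1 -0.2 -2.1] gap 53.5
shift [153.2 159.8  -5.6] turn [ 0.2 -0.1 -8.5]
233 179
```

View pics/c3.png

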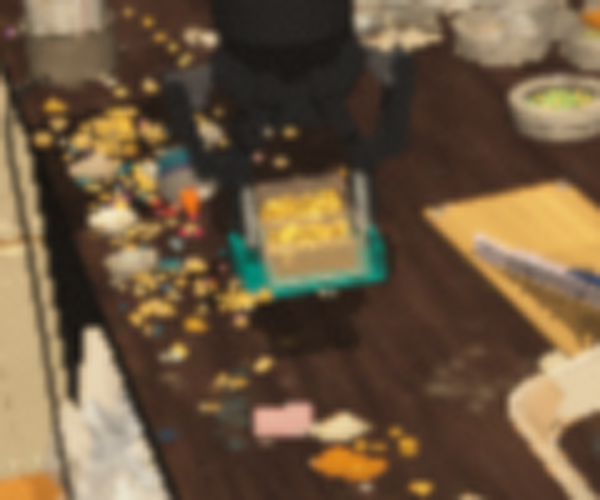

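The box (crop x 250–370, y 180–280) is held level with about 2.1 N of weight. I carry it to above the landing.

Call:
{"name": "carry_out", "arguments": {"commands": [[[40, 35, 36, -5, 0, 0, -2], [40, 75, 78, -5, 0, 0, -4], [40, 115, 120, -5, 0, 0, -6], [40, 145, 151, -5, 0, 0, -8.5], [40, 153, 160, -5, 0, 0, -8.5]]]}}

```text
time: 4.0
tool_pos: [549.9, 397.9, 103.5]
tcp_rot: [-179.9, 0.1, 94.2]
ft_force: [-0.3, -0.5, -2.0]
finger_gap: 53.5
```

Call:
{"name": "carry_out", "arguments": {"commands": [[[40, 0, 0, 0, 0, 0, 0], [40, 0, 0, 30, 0, 0, 0], [40, 0, 0, 50, 0, 0, 0], [40, 0, 0, 60, 0, 0, 0], [40, 0, 0, 60, 0, 0, 0]]]}}

```text
time: 4.62
tool_pos: [548.5, 396.5, 45.2]
tcp_rot: [-179.9, 0.1, 94.1]
ft_force: [0.5, 0.6, -1.3]
finger_gap: 53.3
```

```bash
python3 - <<'E'
from h import *
to([550.5,398,29],4.14)
im=snap('side','s4.png'); u,v=proj('side',[550,380,30]).astype(int); print(u,v)
im2=snap('top','t4.png')
a=cv2.resize(im[v-40:v+40,u-40:u+40],(400,400),interpolation=cv2.INTER_CUBIC);u,v=proj('top',[550,370,20]).astype(int); print(u,v)
b=cv2.resize(im2[v-40:v+40,u-40:u+40],(400,400),interpolation=cv2.INTER_CUBIC)
cv2.imwrite('pics/c4.png',np.hstack([a,b])[:,:,::-1])
E
```

```text
t 4.62 pos [548.5 396.5  45.2] rpy [-1.799e+02  1.000e-01  9.410e+01] F [ 0.5  0.6 -1.3] gap 53.3
shift [ 1.3  2.2 16.2] turn [-0.1  0.1 -0. ]
277 169
219 194
```

View pics/c4.png

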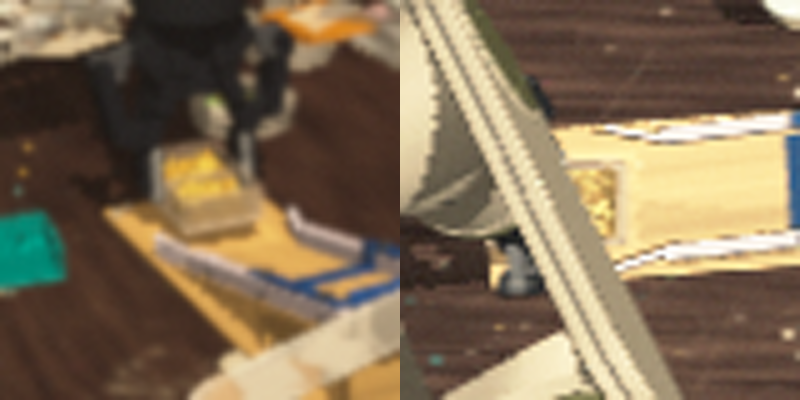

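The box hangs centred over the landing, its front just between the guide mouths (top crop x≈628, y 163–242). I lower it with about a 2 mm lateral correction.

Call:
{"name": "carry_out", "arguments": {"commands": [[[40, 0, 2, 10, 0, 0, 0], [40, 0, 2, 14, 0, 0, 0], [40, 0, 2, 16, 0, 0, 0], [40, 0, 2, 16, 0, 0, 0]]]}}

```text
time: 5.22
tool_pos: [551.2, 397.2, 30.0]
tcp_rot: [-180.0, 0.0, 94.1]
ft_force: [-0.2, -0.3, -3.4]
finger_gap: 53.5
```

Call:
{"name": "carry_out", "arguments": {"commands": [[[40, 0, 0, 1, 0, 0, 0], [40, 0, 0, 2, 0, 0, 0], [40, 0, 0, 2, 0, 0, 0]]]}}

```text
time: 5.6
tool_pos: [551.5, 397.4, 28.6]
tcp_rot: [180.0, -0.0, 94.1]
ft_force: [-1.0, 0.3, -0.8]
finger_gap: 53.2
```

Contact is made, so I release, rise, and then measure.

Call:
{"name": "carry_out", "arguments": {"commands": [[[80, 0, 0, 0, 0, 0, 0], [80, 0, 0, 0, 0, 0, 0], [80, 0, 0, 0, 0, 0, 0], [80, 0, 0, 0, 0, 0, 0], [80, 0, 0, -20, 0, 0, 0]]]}}

```text
time: 6.22
tool_pos: [549.8, 396.3, 46.7]
tcp_rot: [-179.8, 0.1, 94.1]
ft_force: [0.1, 0.4, -0.2]
finger_gap: 79.9
```

```bash
python3 - <<'E'
from h import *
to([546.5,470,85],4.14,14)
to([546.5,470,85],4.14,-14)
u=np.array([.0722,-.9974,0]);n=-np.sin(.244)*u+np.array([0,0,np.cos(.244)])
h=np.radians(4.14);y=np.array([np.cos(h),np.sin(h),0]);z=np.array([0,0,-1.]);x=np.cross(y,z);print('x',x)
for t in(14,-14): print(t,(Ro.from_matrix(np.c_[x,y,z])*Ro.from_euler('y',t,degrees=True)).apply([0,0,-1]),n)
E
```

```text
t 6.22 pos [549.8 396.3  46.7] rpy [-1.798e+02  1.000e-01  9.410e+01] F [ 0.1  0.4 -0.2] gap 79.9
shift [ 73.6   1.9 -38.4] turn [-0.2 14.1 -0. ]
t 6.22 pos [549.8 396.3  46.7] rpy [-1.798e+02  1.000e-01  9.410e+01] F [ 0.1  0.4 -0.2] gap 79.9
shift [ 73.6   1.9 -38.4] turn [ -0.2 -13.9   0. ]
x [-0.07219377  0.99739063  0.        ]
14 [ 0.01746525 -0.24129063  0.97029573] [-0.01744251  0.24095794  0.9703794 ]
-14 [-0.01746525  0.24129063  0.97029573] [-0.01744251  0.24095794  0.9703794 ]
```

Call:
{"name": "carry_out", "arguments": {"commands": [[[80, 0, 0, -30, 0, 0, 0], [60, 0, 0, -60, 0, 0, 0], [30, 50, 1, -60, 0, -7, 0], [15, 84, 1.5, -60, 0, -14, 0], [15, 84, 1.5, -60, 0, -14, 0]]], "grip_force": 30}}

```text
time: 6.85
tool_pos: [544.1, 485.0, 105.6]
tcp_rot: [-179.8, 14.1, 94.5]
ft_force: [-0.8, 0.2, 0.1]
finger_gap: 15.4
```

```bash
python3 - <<'E'
from h import *
to([545.5,480,34],4.14,-14)
im=snap('top','t5.png'); im2=snap('side','s5.png')
u,v=proj('top',[550,360,20]).astype(int)
b=cv2.resize(im[v-40:v+40,u-40:u+40],(400,400),interpolation=cv2.INTER_CUBIC); print(u,v)
u,v=proj('side',[550,400,20]).astype(int); print(u,v)
a=cv2.resize(im2[v-40:v+40,u-40:u+40],(400,400),interpolation=cv2.INTER_CUBIC)
cv2.imwrite('pics/c5.png',np.hstack([a,b])[:,:,::-1])
E
```

```text
t 6.85 pos [544.1 485.  105.6] rpy [-179.8   14.1   94.5] F [-0.8  0.2  0.1] gap 15.4
shift [12.5  1.2 70.6] turn [-0.1  0.1  0.3]
222 194
275 169
```

View pics/c5.png

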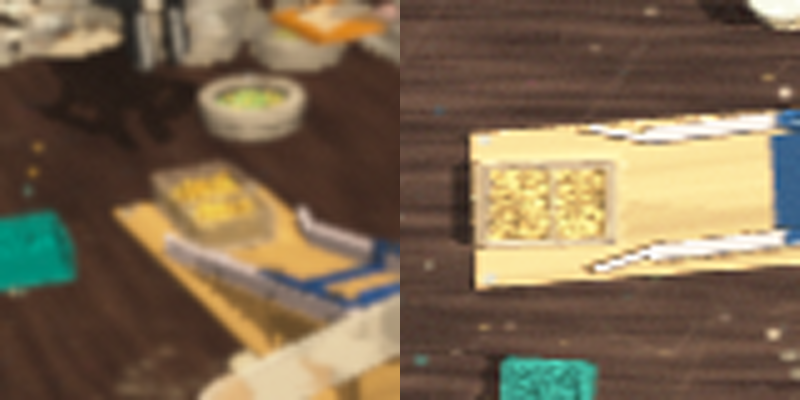

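The box is square on the landing (top crop x 480–613, y 162–245), about 6 mm from the low edge, as intended. I now lower the pusher behind it.

Call:
{"name": "carry_out", "arguments": {"commands": [[[15, 12, 1, 30, 0, 0, 0], [15, 12, 1, 55, 0, 0, 0], [15, 12, 1, 70, 0, 0, 0], [15, 12, 1, 70, 0, 0, 0], [15, 12, 1, 70, 0, 0, 0]]]}}

```text
time: 7.58
tool_pos: [549.2, 476.2, 39.6]
tcp_rot: [179.9, 13.9, 94.1]
ft_force: [0.8, -0.3, 1.0]
finger_gap: 15.1
```

```bash
python3 - <<'E'
from h import *
to([549.5,420,34],4.14,-14)
to([553,370,34],4.14,-14)
u=np.array([.0722,-.9974,0]);up=np.array([0,0,1.])
R0=Ro.from_euler('xyz',r.sense()['tcp_rot'],degrees=True).inv()
print('10mm along u',R0.apply(10*u),'10 mm slope',R0.apply(10*(u*np.cos(.244)+up*np.sin(.244))))
E
```

```text
t 7.58 pos [549.2 476.2  39.6] rpy [179.9  13.9  94.1] F [ 0.8 -0.3  1. ] gap 15.1
shift [-53.1  -3.7  18.9] turn [ 0.1 -0.1 -0.1]
t 7.58 pos [549.2 476.2  39.6] rpy [179.9  13.9  94.1] F [ 0.8 -0.3  1. ] gap 15.1
shift [-101.8   -3.8   30.9] turn [ 0.1 -0.1 -0.1]
10mm along u [-9.70725511e+00  6.39681979e-03  2.40231498e+00] 10 mm slope [-10.00007628   0.01119531  -0.01395388]
```

Call:
{"name": "carry_out", "arguments": {"commands": [[[15, -8, -2, 5, 0, 0, 0], [15, -16, -2, 8, 0, 0, 0], [15, -23, -2, 10, 0, 0, 0], [15, -31, -2, 12, 0, 0, 0], [15, -39, -2, 14, 0, 0, 0]]]}}

```text
time: 8.2
tool_pos: [549.2, 434.3, 33.4]
tcp_rot: [180.0, 14.0, 94.1]
ft_force: [-0.4, 1.0, -0.1]
finger_gap: 14.5
```

Call:
{"name": "carry_out", "arguments": {"commands": [[[15, -8, 0, 2, 0, 0, 0], [15, -16, 0, 4, 0, 0, 0], [15, -23, 0, 6, 0, 0, 0], [15, -31, 0, 8, 0, 0, 0], [15, -39, 0, 10, 0, 0, 0]]]}}

```text
time: 8.82
tool_pos: [552.1, 394.0, 33.1]
tcp_rot: [180.0, 14.0, 94.1]
ft_force: [0.2, 1.7, -0.2]
finger_gap: 15.1
```

```bash
python3 - <<'E'
from h import *
to([554,363,34],4.14,-14)
E
```

```text
t 8.82 pos [552.1 394.   33.1] rpy [180.   14.   94.1] F [ 0.2  1.7 -0.2] gap 15.1
shift [-30.4  -0.4   6.7] turn [ 0. -0. -0.]
```

Call:
{"name": "carry_out", "arguments": {"commands": [[[15, -9, 0, 2, 0, 0, 0], [15, -18, 0, 4, 0, 0, 0], [15, -27, 0, 6, 0, 0, 0], [15, -35, 0, 6, 0, 0, 0], [15, -43, 0, 6, 0, 0, 0]]]}}

```text
time: 9.45
tool_pos: [555.2, 351.0, 37.8]
tcp_rot: [180.0, 14.0, 94.1]
ft_force: [-0.2, 1.7, -1.5]
finger_gap: 14.7
```

```bash
cat >> h.py <<'E'
def st(O=np.array([554.08,348.18,6.])):
    s=r.sense(); u=np.array([.0722,-.9974,0])*np.cos(.244)+np.array([0,0,np.sin(.244)])
    n=-np.array([.0722,-.9974,0])*np.sin(.244)+np.array([0,0,np.cos(.244)])
    R=Ro.from_euler('xyz',s['tcp_rot'],degrees=True); p=s['tool_pos']+19*R.apply([0,0,1])-O
    print('tip s',(p@u).round(1),'contact s',(p@u+11).round(1),'tip height',(p@n).round(1),'lat',(p@[.9974,.0722,0]).round(1),'F along/normal',(s['ft_force']@u).round(1),(s['ft_force']@n).round(1),'t',s['time'])
E
python3 - <<'E'
from h import *
st()
im=snap('side','s6.png');u,v=proj('side',[550,330,40]).astype(int); 
a=cv2.resize(im[v-40:v+40,u-40:u+40],(400,400),interpolation=cv2.INTER_CUBIC)
im=snap('top','t6.png');u,v=proj('top',[550,300,40]).astype(int); print(u,v)
b=cv2.resize(im[v-40:v+40,u-40:u+40],(400,400),interpolation=cv2.INTER_CUBIC)
cv2.imwrite('pics/c6.png',np.hstack([a,b])[:,:,::-1])
E
```

```text
tip s 5.1 contact s 16.1 tip height 12.5 lat 1.3 F along/normal -2.0 -1.0 t 9.45
239 194
```

View pics/c6.png

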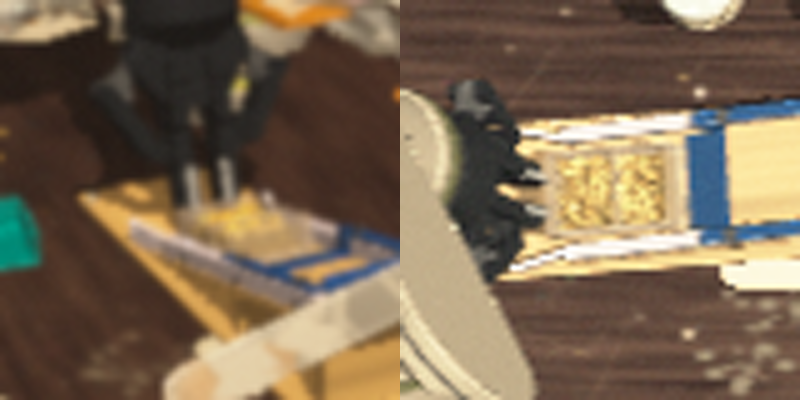

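The box is between the rails with its front at the lip (crop x≈687), matching contact s≈16. I continue up the slope.

Call:
{"name": "carry_out", "arguments": {"commands": [[[15, -7, 0, 1, 0, 0, 0], [15, -14, 0, 2, 0, 0, 0], [15, -21, 0, 2, 0, 0, 0], [15, -28, 0, 2, 0, 0, 0], [15, -35, 0, 2, 0, 0, 0]]]}}

```text
time: 10.18
tool_pos: [557.7, 316.8, 44.4]
tcp_rot: [180.0, 14.0, 94.1]
ft_force: [-1.6, 4.3, 2.4]
finger_gap: 15.0
```

Call:
{"name": "carry_out", "arguments": {"commands": [[[15, -7, 0, 0, 0, 0, 0], [15, -14, 0, 0, 0, 0, 0], [15, -21, 0, 0, 0, 0, 0], [15, -28, 0, 0, 0, 0, 0], [15, -35, 0, 0, 0, 0, 0]]]}}

```text
time: 10.8
tool_pos: [560.1, 282.8, 52.7]
tcp_rot: [-180.0, 14.0, 94.1]
ft_force: [-0.6, 4.9, 1.1]
finger_gap: 15.0
```

```bash
python3 - <<'E'
from h import *
st()
E
```

```text
tip s 75.0 contact s 86.0 tip height 10.5 lat 1.3 F along/normal -4.5 2.3 t 10.8
```

Call:
{"name": "carry_out", "arguments": {"commands": [[[15, -6, 0, 0, 0, 0, 0], [15, -12, 0, 0, 0, 0, 0], [15, -18, 0, 0, 0, 0, 0], [15, -24, 0, 0, 0, 0, 0], [15, -28, 0, 0, 0, 0, 0]]]}}

```text
time: 11.42
tool_pos: [561.8, 255.2, 59.0]
tcp_rot: [-179.9, 14.0, 94.1]
ft_force: [-0.0, 1.5, -0.1]
finger_gap: 14.5
```

```bash
python3 - <<'E'
from h import *
st()
im=snap('side','s7.png');u,v=proj('side',[560,240,70]).astype(int); 
a=cv2.resize(im[v-35:v+35,u-35:u+35],(400,400),interpolation=cv2.INTER_CUBIC)
im=snap('top','t7.png');u,v=proj('top',[560,200,60]).astype(int); print(u,v)
b=cv2.resize(im[v-25:v+25,u-25:u+25],(400,400),interpolation=cv2.INTER_CUBIC)
cv2.imwrite('pics/c7.png',np.hstack([a,b])[:,:,::-1])
E
```

```text
tip s 103.3 contact s 114.3 tip height 9.9 lat 0.9 F along/normal -1.5 0.2 t 11.425
269 190
```

View pics/c7.png

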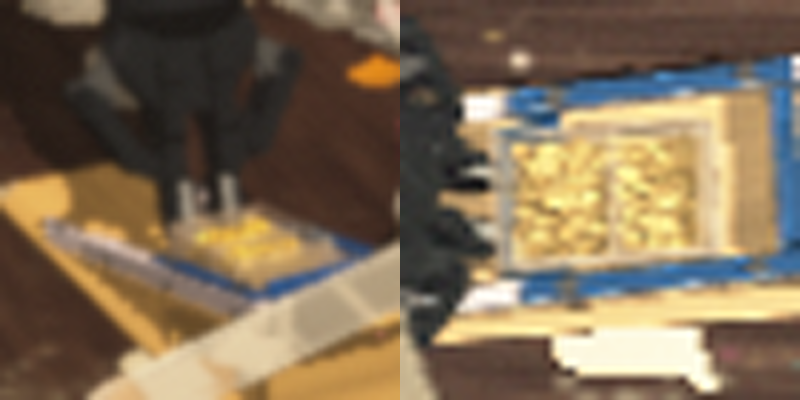

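The box is riding the lip, with about 15–20 mm left to the stop (crop front ≈738, stop ≈780). I go slowly from here.

Call:
{"name": "carry_out", "arguments": {"commands": [[[15, -3, 0, 0, 0, 0, 0], [15, -6, 0, 0, 0, 0, 0], [15, -8, 0, 0, 0, 0, 0], [15, -10, 0, 0, 0, 0, 0], [15, -10, 0, 0, 0, 0, 0]]]}}

```text
time: 12.15
tool_pos: [562.9, 246.3, 62.0]
tcp_rot: [180.0, 14.0, 94.1]
ft_force: [0.2, 0.1, 1.3]
finger_gap: 14.8
```

Call:
{"name": "carry_out", "arguments": {"commands": [[[15, -1, 0, 0, 0, 0, 0], [15, -2, 0, 0, 0, 0, 0], [15, -2, 0, 0, 0, 0, 0]]]}}

```text
time: 12.52
tool_pos: [562.9, 244.5, 62.4]
tcp_rot: [180.0, 14.0, 94.1]
ft_force: [-0.8, 0.7, -0.2]
finger_gap: 15.2
```

Call:
{"name": "carry_out", "arguments": {"commands": [[[15, -1, 0, 0, 0, 0, 0], [15, -2, 0, 0, 0, 0, 0], [15, -2, 0, 0, 0, 0, 0]]]}}

```text
time: 12.9
tool_pos: [563.0, 242.5, 62.8]
tcp_rot: [-180.0, 14.0, 94.1]
ft_force: [0.2, 0.3, -1.0]
finger_gap: 14.8
```

```bash
python3 - <<'E'
from h import *
st()
E
```

```text
tip s 116.7 contact s 127.7 tip height 10.5 lat 1.3 F along/normal -0.6 -0.9 t 12.9
```

Call:
{"name": "carry_out", "arguments": {"commands": [[[15, -1, 0, 0, 0, 0, 0], [15, -2, 0, 0, 0, 0, 0]]]}}

```text
time: 13.15
tool_pos: [563.1, 240.6, 63.2]
tcp_rot: [-180.0, 14.0, 94.1]
ft_force: [0.2, -0.2, -1.0]
finger_gap: 15.2
```

Call:
{"name": "carry_out", "arguments": {"commands": [[[15, -1, 0, 0, 0, 0, 0], [15, -2, 0, 0, 0, 0, 0]]]}}

```text
time: 13.4
tool_pos: [563.3, 238.7, 63.7]
tcp_rot: [-180.0, 14.0, 94.1]
ft_force: [-0.6, 0.5, -1.3]
finger_gap: 15.2
```

```bash
python3 - <<'E'
from h import *
st()
im=snap('side','s8.png');u,v=proj('side',[560,210,70]).astype(int); 
a=cv2.resize(im[v-35:v+35,u-35:u+35],(400,400),interpolation=cv2.INTER_CUBIC)
im=snap('top','t8.png');u,v=269,190
b=cv2.resize(im[v-25:v+25,u-25:u+25],(400,400),interpolation=cv2.INTER_CUBIC)
cv2.imwrite('pics/c8.png',np.hstack([a,b])[:,:,::-1])
E
```

```text
tip s 120.6 contact s 131.6 tip height 10.5 lat 1.3 F along/normal -0.8 -1.1 t 13.4
```

View pics/c8.png

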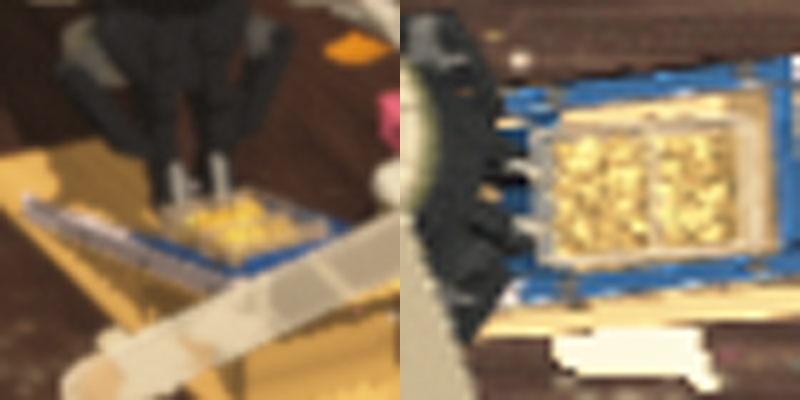

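The box follows the pusher (rear at crop x≈537, front ≈770, stop ≈780). Only a few mm remain, so I take 1 mm steps and watch the force.

Call:
{"name": "carry_out", "arguments": {"commands": [[[15, -0.5, 0, 0, 0, 0, 0], [15, -1, 0, 0, 0, 0, 0]]]}}

```text
time: 13.75
tool_pos: [563.4, 237.8, 64.1]
tcp_rot: [180.0, 14.0, 94.1]
ft_force: [0.3, 1.2, -1.3]
finger_gap: 15.4
```

Call:
{"name": "carry_out", "arguments": {"commands": [[[15, -0.5, 0, 0, 0, 0, 0], [15, -1, 0, 0, 0, 0, 0]]]}}

```text
time: 14.0
tool_pos: [563.4, 236.8, 64.2]
tcp_rot: [-180.0, 14.0, 94.1]
ft_force: [1.1, 0.1, -0.8]
finger_gap: 15.1
```

Call:
{"name": "carry_out", "arguments": {"commands": [[[15, -0.5, 0, 0, 0, 0, 0], [15, -1, 0, 0, 0, 0, 0]]]}}

```text
time: 14.25
tool_pos: [563.5, 235.8, 64.5]
tcp_rot: [-180.0, 14.0, 94.1]
ft_force: [1.2, 1.8, -2.7]
finger_gap: 15.0
```

Call:
{"name": "carry_out", "arguments": {"commands": [[[15, -0.5, 0, 0, 0, 0, 0], [15, -1, 0, 0, 0, 0, 0]]]}}

```text
time: 14.5
tool_pos: [563.6, 234.8, 64.7]
tcp_rot: [-180.0, 14.0, 94.1]
ft_force: [-0.0, 1.4, -0.8]
finger_gap: 15.0
```

Call:
{"name": "carry_out", "arguments": {"commands": [[[15, -0.3, 0, 0, 0, 0, 0], [15, -0.5, 0, 0, 0, 0, 0]]]}}

```text
time: 14.75
tool_pos: [563.6, 234.4, 64.8]
tcp_rot: [-180.0, 14.0, 94.1]
ft_force: [0.1, 1.5, -1.9]
finger_gap: 15.1
```

Call:
{"name": "carry_out", "arguments": {"commands": [[[15, -0.3, 0, 0, 0, 0, 0], [15, -0.5, 0, 0, 0, 0, 0]]]}}

```text
time: 15.0
tool_pos: [563.7, 233.9, 65.0]
tcp_rot: [-180.0, 14.0, 94.1]
ft_force: [-0.3, 1.0, -1.4]
finger_gap: 15.3
```

Call:
{"name": "carry_out", "arguments": {"commands": [[[15, -0.3, 0, 0, 0, 0, 0], [15, -0.5, 0, 0, 0, 0, 0]]]}}

```text
time: 15.25
tool_pos: [563.7, 233.4, 65.1]
tcp_rot: [180.0, 14.0, 94.1]
ft_force: [0.0, 1.8, -1.7]
finger_gap: 14.9
```

Call:
{"name": "carry_out", "arguments": {"commands": [[[15, -0.3, 0, 0, 0, 0, 0], [15, -0.5, 0, 0, 0, 0, 0]]]}}

```text
time: 15.5
tool_pos: [563.7, 232.9, 65.2]
tcp_rot: [-180.0, 14.0, 94.1]
ft_force: [-0.2, 0.7, -1.5]
finger_gap: 15.0
```

```bash
python3 - <<'E'
from h import *
st()
im=snap('side','s9.png');im=snap('top','t9.png')
E
```

```text
tip s 126.5 contact s 137.5 tip height 10.5 lat 1.3 F along/normal -1.0 -1.3 t 15.5
```

Now I ease off and check by image shift whether the rear dropped.

Call:
{"name": "carry_out", "arguments": {"commands": [[[15, 3, 0, 0, 0, 0, 0], [15, 6, 0, 0, 0, 0, 0], [15, 8, 0, 0, 0, 0, 0], [15, 8, 0, 0, 0, 0, 0]]]}}

```text
time: 16.1
tool_pos: [563.1, 240.9, 63.2]
tcp_rot: [-180.0, 14.0, 94.2]
ft_force: [0.5, 1.1, -0.6]
finger_gap: 15.1
```

```bash
cat >> h.py <<'E'
def flow(n,A,B):
    # feature shift of box content, rear and front cell, and what a 4 mm drop of the rear would give
    a,b=[cv2.cvtColor(cv2.imread('pics/'+f),cv2.COLOR_BGR2GRAY) for f in(A,B)]
    F=np.array([554.08,348.18,6.]);uh=np.array([.0722,-.9974,0]);Z=np.array([0,0,1.])
    u=uh*np.cos(.244)+Z*np.sin(.244);nn=-uh*np.sin(.244)+Z*np.cos(.244)
    for lab,s in(('rear',160),('front',202)):
        P=F+s*u+18*nn; c=proj(n,P); x,y=c.round().astype(int); w,hh=(8,6)
        T=a[y-hh:y+hh+1,x-w:x+w+1]; k=8
        S=b[y-hh-5:y+hh+6,x-w-5:x+w+6]
        m=cv2.matchTemplate(cv2.resize(S,None,fx=k,fy=k,interpolation=cv2.INTER_CUBIC),cv2.resize(T,None,fx=k,fy=k,interpolation=cv2.INTER_CUBIC),cv2.TM_CCOEFF_NORMED)
        _,v,_,l=cv2.minMaxLoc(m)
        print(n,lab,'shift px',np.array(l)/k-5,'score',round(v,3),'4mm drop',(proj(n,P-4*nn)-c).round(2),'4mm uphill',(proj(n,P+4*u)-c).round(2))
E
python3 - <<'E'
from h import *
st()
im=snap('side','s10.png');im=snap('top','t10.png')
flow('side','s9.png','s10.png');flow('top','t9.png','t10.png')
flow('side','s8.png','s9.png');flow('top','t8.png','t9.png')
E
```

```text
tip s 118.3 contact s 129.3 tip height 10.5 lat 1.3 F along/normal -1.1 -0.3 t 16.1
side rear shift px [-0.625  0.375] score 0.948 4mm drop [0.17 1.34] 4mm uphill [0.58 0.21]
side front shift px [-0.375  0.125] score 0.975 4mm drop [0.17 1.38] 4mm uphill [0.61 0.23]
top rear shift px [0. 0.] score 0.817 4mm drop [0.44 0.14] 4mm uphill [ 1.18 -0.11]
top front shift px [0. 0.] score 0.824 4mm drop [0.41 0.15] 4mm uphill [ 1.2  -0.11]
side rear shift px [0.75  0.125] score 0.978 4mm drop [0.17 1.34] 4mm uphill [0.58 0.21]
side front shift px [0.5 0. ] score 0.976 4mm drop [0.17 1.38] 4mm uphill [0.61 0.23]
top rear shift px [ 1.875 -0.125] score 0.679 4mm drop [0.44 0.14] 4mm uphill [ 1.18 -0.11]
top front shift px [ 1.625 -0.25 ] score 0.85 4mm drop [0.41 0.15] 4mm uphill [ 1.2  -0.11]
```

The result is ambiguous. A robust test is to push until the stop is just felt, because the rear is past the lip there by design, and then ease off again.

Call:
{"name": "carry_out", "arguments": {"commands": [[[15, -3, 0, 0, 0, 0, 0], [15, -5, 0, 0, 0, 0, 0], [15, -7, 0, 0, 0, 0, 0], [15, -7.5, 0, 0, 0, 0, 0], [15, -8, 0, 0, 0, 0, 0]]]}}

```text
time: 16.82
tool_pos: [563.7, 233.1, 65.2]
tcp_rot: [180.0, 14.0, 94.1]
ft_force: [0.1, 2.1, -0.4]
finger_gap: 15.3
```

Call:
{"name": "carry_out", "arguments": {"commands": [[[15, -0.3, 0, 0, 0, 0, 0], [15, -0.5, 0, 0, 0, 0, 0]]]}}

```text
time: 17.08
tool_pos: [563.7, 232.6, 65.3]
tcp_rot: [180.0, 14.0, 94.1]
ft_force: [-0.2, 1.9, -0.0]
finger_gap: 15.1
```

Call:
{"name": "carry_out", "arguments": {"commands": [[[15, -0.3, 0, 0, 0, 0, 0], [15, -0.5, 0, 0, 0, 0, 0]]]}}

```text
time: 17.32
tool_pos: [563.8, 232.0, 65.5]
tcp_rot: [-180.0, 14.0, 94.1]
ft_force: [-0.2, 2.5, 0.1]
finger_gap: 14.7
```

Call:
{"name": "carry_out", "arguments": {"commands": [[[15, -0.3, 0, 0, 0, 0, 0], [15, -0.5, 0, 0, 0, 0, 0]]]}}

```text
time: 17.58
tool_pos: [563.9, 231.5, 65.6]
tcp_rot: [180.0, 14.0, 94.1]
ft_force: [-0.4, 1.9, -0.7]
finger_gap: 15.0
```

Call:
{"name": "carry_out", "arguments": {"commands": [[[15, -0.3, 0, 0, 0, 0, 0], [15, -0.5, 0, 0, 0, 0, 0]]]}}

```text
time: 17.82
tool_pos: [563.9, 231.0, 65.7]
tcp_rot: [180.0, 14.0, 94.1]
ft_force: [0.4, 1.9, 0.6]
finger_gap: 14.2
```

```bash
python3 - <<'E'
from h import *
st()
im=snap('side','s11.png');im=snap('top','t11.png')
flow('side','s9.png','s11.png');flow('top','t9.png','t11.png')
def c(im,n,w):
    u,v=proj(n,[563,195,65]).astype(int); return cv2.resize(im[v-w:v+w,u-w:u+w],(400,400),interpolation=cv2.INTER_CUBIC)
cv2.imwrite('pics/c9.png',np.hstack([c(cv2.imread('pics/s9.png'),'side',22),c(cv2.imread('pics/s11.png'),'side',22)]))
E
```

```text
tip s 128.6 contact s 139.6 tip height 10.5 lat 1.3 F along/normal -1.7 1.0 t 17.825
side rear shift px [0.  0.5] score 0.944 4mm drop [0.17 1.34] 4mm uphill [0.58 0.21]
side front shift px [-0.25   0.125] score 0.958 4mm drop [0.17 1.38] 4mm uphill [0.61 0.23]
top rear shift px [ 0.875 -0.125] score 0.698 4mm drop [0.44 0.14] 4mm uphill [ 1.18 -0.11]
top front shift px [0.375 0.   ] score 0.765 4mm drop [0.41 0.15] 4mm uphill [ 1.2  -0.11]
```

View pics/c9.png

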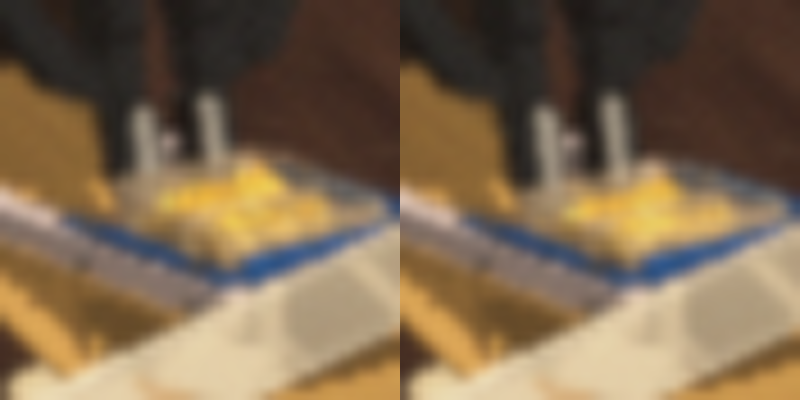

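In the right half the rear rim sits lower than before (y≈180 → 190), and the downward hanging force is gone, so the rear appears to have dropped. I confirm with a gentle feel for the stop.

Call:
{"name": "carry_out", "arguments": {"commands": [[[15, -0.3, 0, 0, 0, 0, 0], [15, -0.5, 0, 0, 0, 0, 0]]]}}

```text
time: 18.18
tool_pos: [563.9, 230.5, 65.8]
tcp_rot: [180.0, 14.0, 94.1]
ft_force: [-0.0, 2.2, -0.0]
finger_gap: 15.0
```

Call:
{"name": "carry_out", "arguments": {"commands": [[[15, -0.2, 0, 0, 0, 0, 0], [15, -0.4, 0, 0, 0, 0, 0]]]}}

```text
time: 18.42
tool_pos: [564.0, 230.1, 65.9]
tcp_rot: [180.0, 14.0, 94.1]
ft_force: [-0.2, 2.3, -0.3]
finger_gap: 15.0
```

Call:
{"name": "carry_out", "arguments": {"commands": [[[15, -0.2, 0, 0, 0, 0, 0], [15, -0.4, 0, 0, 0, 0, 0]]]}}

```text
time: 18.68
tool_pos: [564.0, 229.8, 66.0]
tcp_rot: [180.0, 14.0, 94.1]
ft_force: [-0.5, 2.1, 0.2]
finger_gap: 14.8
```

Call:
{"name": "carry_out", "arguments": {"commands": [[[15, -0.2, 0, 0, 0, 0, 0], [15, -0.4, 0, 0, 0, 0, 0]]]}}

```text
time: 18.92
tool_pos: [564.0, 229.4, 66.1]
tcp_rot: [-180.0, 14.0, 94.1]
ft_force: [0.3, 2.0, -0.5]
finger_gap: 14.9
```

Call:
{"name": "carry_out", "arguments": {"commands": [[[15, -0.2, 0, 0, 0, 0, 0], [15, -0.4, 0, 0, 0, 0, 0]]]}}

```text
time: 19.18
tool_pos: [564.0, 228.9, 66.2]
tcp_rot: [180.0, 14.0, 94.1]
ft_force: [0.3, 3.4, -0.4]
finger_gap: 14.6
```

Call:
{"name": "carry_out", "arguments": {"commands": [[[15, -0.2, 0, 0, 0, 0, 0], [15, -0.3, 0, 0, 0, 0, 0]]]}}

```text
time: 19.42
tool_pos: [564.0, 228.7, 66.3]
tcp_rot: [-180.0, 14.0, 94.1]
ft_force: [0.1, 2.3, 0.7]
finger_gap: 14.8
```

Call:
{"name": "carry_out", "arguments": {"commands": [[[15, -0.2, 0, 0, 0, 0, 0], [15, -0.4, 0, 0, 0, 0, 0]]]}}

```text
time: 19.68
tool_pos: [564.1, 228.3, 66.4]
tcp_rot: [180.0, 14.0, 94.1]
ft_force: [-0.0, 3.4, -0.5]
finger_gap: 15.1
```

Call:
{"name": "carry_out", "arguments": {"commands": [[[15, -0.2, 0, 0, 0, 0, 0], [15, -0.4, 0, 0, 0, 0, 0]]]}}

```text
time: 19.92
tool_pos: [564.0, 228.2, 66.4]
tcp_rot: [180.0, 14.0, 94.1]
ft_force: [-0.9, 5.9, 0.3]
finger_gap: 15.0
```

The force rises to 6 N while the tool halts, so this is the end stop. I ease off and withdraw.

Call:
{"name": "carry_out", "arguments": {"commands": [[[15, 1, 0, 0, 0, 0, 0], [15, 4, 0, 0, 0, 0, 0], [15, 10, 0, 0, 0, 0, 0], [15, 15, 0, -10, 0, 0, 0], [15, 25, 0, -40, 0, 0, 0]]]}}

```text
time: 20.55
tool_pos: [560.4, 261.3, 98.1]
tcp_rot: [-179.8, 14.1, 94.2]
ft_force: [-0.1, -0.1, 0.7]
finger_gap: 15.1
```

Call:
{"name": "carry_out", "arguments": {"commands": [[[15, 50, 0, -40, 0, 0, 0], [15, 100, 0, -60, 0, 0, 0], [15, 150, 0, -60, 0, 0, 0], [15, 190, 0, -60, 0, 0, 0], [15, 190, 0, -60, 0, 0, 0]]]}}

```text
time: 21.18
tool_pos: [545.3, 463.1, 109.9]
tcp_rot: [-179.9, 14.0, 94.4]
ft_force: [0.2, -0.7, 0.7]
finger_gap: 15.2
```

```bash
python3 - <<'E'
from h import *
st()
im=snap('side','s12.png')[:,:,::-1];im2=snap('top','t12.png')[:,:,::-1]
flow('side','s11.png','s12.png')
u,v=proj('side',[563,195,65]).astype(int);a=cv2.resize(im[v-22:v+22,u-22:u+22],(400,400),interpolation=cv2.INTER_CUBIC)
b=cv2.resize(im2[165:215,244:294],(400,400),interpolation=cv2.INTER_CUBIC)
cv2.imwrite('pics/c10.png',np.hstack([a,b]))
E
```

```text
tip s -86.7 contact s -75.7 tip height 109.6 lat -0.5 F along/normal 0.9 0.5 t 21.175
side rear shift px [ 0.    -0.125] score 0.849 4mm drop [0.17 1.34] 4mm uphill [0.58 0.21]
side front shift px [0.125 0.   ] score 0.97 4mm drop [0.17 1.38] 4mm uphill [0.61 0.23]
```

View pics/c10.png

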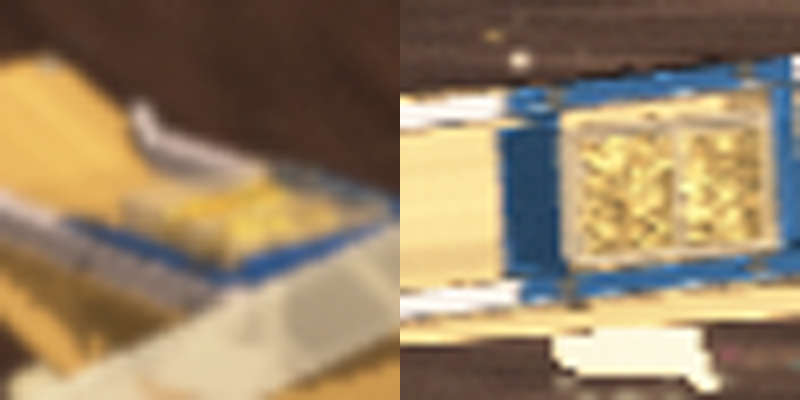

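The box lies wholly uphill of the fully visible lip (top crop lip x≈500–560, box 565–778) and against the end stop. The gripper is clear, so I hand in.

```bash
python3 -c "
from bench import r
print(r.hand_in())"
```

```text
the job is handed in; nothing more can be done
None
```

I gripped the gilt box across its width and set it on the landing lengthways. I then pushed it up between the rails with the nearly closed fingers, tilted square to the slope, over the lip and behind it. I handed in with about 21 s on the clock.

**End stop:** I crept forward until the stop was just felt. The highest reading was about 6 N (limit 15 N), taken at the end of each short move. I then eased off and withdrew clear.

**Last picture:** the whole lip is visible, with the box entirely uphill of it. Nothing in the final views suggested a bystander had moved, though I did not measure them.

**Checks that disagreed:**
- **First drop check:** after the first ease-off, the side view suggested the rear had dropped, but the top view showed no shift. I pushed on to the stop because of this. The later side view and the loss of the hanging force both agreed it had dropped.
- **Stop position:** the stop was felt with the rear edge at about 142 mm, against the 136 mm I expected from the picture, which was good to only about 5 mm.
- **Grip width:** the gripper closed to 53.5 mm on the box, although its width is given as 59 mm. I did not find out why; the hold was firm.

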